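# Serve a red pod and ease the sprung pusher home

### The arm

A 6-joint arm with a two-finger parallel gripper is mounted at the origin on the work surface. World frame = base frame: x ahead of the robot, y to its left, z up, the work surface at z = 0. Lengths are in m, angles in rad, forces in N, time in s.
With the tool pointing down it reaches from about 0.35 to 0.85 m from the base axis. Payload 8.1 kg.
Tool frame: the origin (TCP) lies at the very end of the fingers, on their centre line; the grasp point (between the pads) lies 19 mm behind it; z points along the fingers, y is the line along which they close (so a half turn about z gives the same grasp; the last joint's range is limited). The gripper opens to 93 mm and grips with 3 to 60 N. Pads are 15 mm wide; open, the fingers measure 128 mm over their backs; the gripper's body (75 mm by 188 mm) begins 65 mm behind the grasp point.
Start: joints at [-1.257, 0.13, 1.488, -0, 1.523, -0.085], TCP at [0.233, -0.553, 0.219] pointing down, gripper open.
Joint ranges: [-2.96, 2.96], [-0.89, 2.26], [0.02, 2.5], [-1.34, 4.48], [0, 2.73], [-2.66, 2.66]. Speed limits (rad/s): [2.39, 2.39, 2.79, 3.14, 3.14, 3.14].

### API

Orientations are given as a rotation vector (axis times angle).
In Python, from plant import read_state, eyes, workorder gives the robot as it stands. The module is installed in compiled form; this text tells all that it offers.
- The arm moves only by the tool play_rows, never from a script. Its argument "targets" is one flat list of numbers, 4 for each row, row after row: the shift along the tool's x, y, z in cm, then the turn about the tool's z in degrees. In form: [dx, dy, dz, roll, dx, dy, dz, roll, ...]. A call has 1 to 8 rows; each row is the pose to reach, as a shift and turn from the pose commanded when the call began, along the tool's axes at that moment; what a row does not reach only later rows make up. A row lasts 1/12 s, in which the tool goes at most 41.7 mm and 7.16 degrees, less where a joint would pass 70% of its speed; a pose out of reach is approached as far as the arm can. A call with a gripper value outside its range is refused whole. "grip" is the finger opening in cm, from 0 to 9.3, set as the call begins (left out, the last holds). The fingers move at their own pace and stop on an object; "grip_force" is the grip in N (left out, the last holds). Time passes only in rows, so rows that repeat a pose let the fingers close. It gives the time, the measured TCP pose, the force, the opening and the grip force at its end, in the units of the state.
- read_state(): the state, without advancing time (a new reading comes with each control period).
- eyes.read_camera(name): name is "scene" or "top"; returns a dict with "image" (420x560x3 uint8, red, green, blue), "vfov" (degrees; the focal length in pixels is half the picture's height over the tangent of half this angle, whatever the lens; pixels are square), "cx", "cy" (the principal point, pixels), "cam_to_world" (4x4, takes a point from camera to world coordinates). Camera axes: x right, y up, looking along -z (the intrinsics and any distortion apply to the point x, -y, -z); pixel columns grow to the right and rows downward; lengths in m; the calibration is good to about 2 mm. A picture is of the moment at which its call begins. There is no depth.
- workorder.close_job(): hands the job in; it is judged then, once.
The state is a dict: "t": time; "q": joint angles; "dq": joint speeds; "joint_torque": joint torques, N m; "tool_pos": TCP position; "orientation": TCP orientation; "force": force on the tool from outside, world axes, zero at the start; "wrist_torque": the same for the moment, N m; "opening": finger opening in m; "gripper_force": force on a finger pad.
Only numpy, scipy, OpenCV 4.12 (cv2) and the standard library are available. Lean on these libraries where they do the work, as an engineer would, in place of code of your own. Each camera call takes 0.05 s, during which the arm holds its last target. There are 200 camera calls.

### The job

On the coffee bar, push the paddle of the dispenser with the red pods all the way in, so that its bottom pod comes fully out onto the open tray on the guests' side. Then let the sprung paddle come back slowly under control, all the way home, without ever letting it snap back, and let go. Leave the dispenser with the dark brown pods alone.

Things in the scene. Friction and masses are not known exactly. Their poses are not given: they have to be found in the camera images.
- dispenser_red: Fixed pod dispenser with red pods: steel base 275 mm long (x -140 to +135), 75 wide, 12 thick. Clear magazine, 53 x 53 mm, 90 mm tall, centred at x = +30, holds three red pods. Open tray at x = +57 to +131 with 10 mm rims. Origin: on the counter, on its middle line; x points from the paddle (robot's side) to the tray (guests' side), z up. Stands left or right of the brown one.
- pusher_red (a joint): Travel (m) of the red-edged black paddle along dispenser x: 0 home, 0.060 fully in; pod clear from 0.052. Upright plate 12 mm thick (x), 45 wide (y), 14 to 86 mm above the counter, centre at x = -119 mm when home; pinch it through its thickness or push it, above its 14 mm wide bar to the magazine (bar top at 27 mm). The spring pushes it home: 1 N at home, 6.5 N fully in, little damping; moving mass 150 g.
- pod_red: The bottom red pod of the stack: hard disc, 44 mm diameter, 16 mm high, about 25 g, flat on the base (12 mm above the counter) at dispenser x = +30 mm. Origin: centre of its underside. The paddle's blade shoves it along +x onto the tray; the pods above stay behind in the magazine.
- pusher_brown (a joint): Paddle travel (m) of the other dispenser, which is the same but for its dark brown pods and brown-edged paddle; to be left at 0 (home).

How it is judged:
By the outcome, as a careful person would: the job done as asked, in the order asked, and still so for the second after the job is handed in, with the robot touching nothing.
It also fails if it takes over 35 s, if anything falls off the work surface, if the arm or the gripper's body presses on something with over 40 N, if the wrist force passes 120 N, or if a joint passes its speed limit or range.

## Working session

There is one attempt and no reset: what is moved stays moved. The work goes in short steps, Python scripts to look and compute and a tool call to move; the robot and the scene stay as the last step left them, time stands still between calls to the robot, and variables do not carry over. Pictures are saved under pics/ and viewed, at most 10 in all, crops included, and the job is handed in when it is done.

Besides the shell and the picture viewer there is one more tool, called after "Call:" by a JSON object that holds its "name" and its "arguments", one argument or row to a line. play_rows: Moves the arm, as the interface text tells. Its arguments: {"type":"object","properties":{"targets":{"type":"array"},"grip":{"type":"number"},"grip_force":{"type":"number"}},"required":["targets"]}

```bash
mkdir -p pics; cat > h.py <<'E'
import numpy as np,cv2
from plant import read_state,eyes,workorder
def shot(n,f):
    d=eyes.read_camera(n); cv2.imwrite(f,cv2.cvtColor(d["image"],cv2.COLOR_RGB2BGR))
    np.savez(f+".npz",**{k:d[k] for k in d if k!="image"}); print({k:d[k] for k in d if k not in("image","cam_to_world")}); return d
def ray(f,u,v,z):
    d=np.load(f+".npz",allow_pickle=True);F=210/np.tan(np.radians(float(d["vfov"]))/2)
    M=d["cam_to_world"];r=M[:3,:3]@np.array([(u-d["cx"])/F,-(v-d["cy"])/F,-1.]);o=M[:3,3]
    return o+r*(z-o[2])/r[2]
def proj(f,p):
    d=np.load(f+".npz",allow_pickle=True);F=210/np.tan(np.radians(float(d["vfov"]))/2)
    M=d["cam_to_world"];c=M[:3,:3].T@(np.array(p)-M[:3,3]);return d["cx"]+F*c[0]/-c[2],d["cy"]-F*c[1]/-c[2]
E
python3 - <<'E'
from h import *
for n in("top","scene"):
    d=shot(n,f"pics/{n}1.png");print(np.round(d["cam_to_world"],3))
print(read_state())
E
```

```text
{'vfov': 53.98955538261311, 'cx': 279.73040517535554, 'cy': 209.7724747087823}
[[-0.073  0.976 -0.203  0.46 ]
 [-0.997 -0.071  0.019  0.016]
 [ 0.004  0.204  0.979  0.881]
 [ 0.     0.     0.     1.   ]]
{'vfov': 49.954020441255864, 'cx': 283.76513661317944, 'cy': 214.71787879445134}
[[ 0.385 -0.485  0.785  1.285]
 [ 0.923  0.199 -0.33  -0.265]
 [ 0.004  0.852  0.524  0.495]
 [ 0.     0.     0.     1.   ]]
{'t': 0.1, 'q': array([-1.25740895e+00,  1.31114580e-01,  1.48916263e+00, -1.26324761e-06,
        1.52300346e+00, -8.53809563e-02]), 'dq': array([ 6.16529133e-05, -1.42182151e-03, -1.88452820e-03, -8.66292203e-05,
        5.47259479e-04,  2.97335637e-04]), 'joint_torque': array([ 2.03094103e-03, -5.61335206e+01, -4.93100166e+01,  7.68665923e-02,
        2.90032692e-02, -5.93803884e-05]), 'tool_pos': array([ 0.23284148, -0.55241929,  0.21767932]), 'orientation': array([-3.07771001e+00, -6.21909810e-01,  3.03436155e-04]), 'force': array([ 1.23434476, -0.22703294,  0.51468224]), 'wrist_torque': array([-0.00886054,  0.03423732,  0.00134967]), 'gripper_force': 0.0, 'opening': 0.09290729095623254}
```

View pics/top1.png

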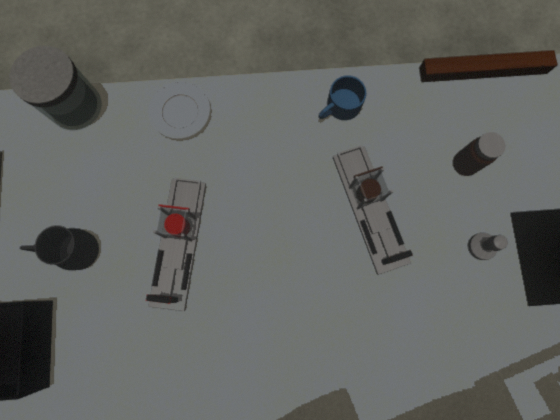

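View pics/scene1.png

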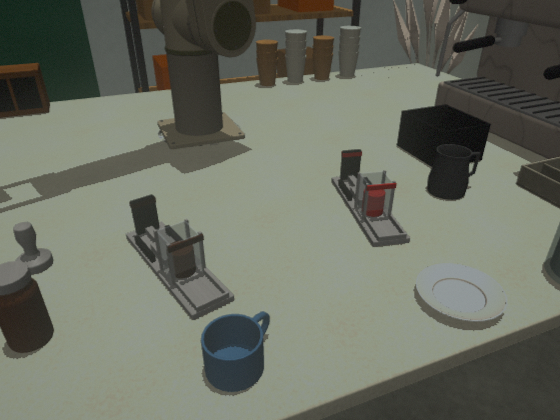

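The top view shows the red dispenser at about (175,245), its paddle at (163,298) and its tray at the top (190,190). The brown one is on the right at (372,210). I'll enlarge the red one.

```bash
python3 - <<'E'
from h import *
i=cv2.imread("pics/top1.png")[170:320,120:240]
i=cv2.convertScaleAbs(cv2.resize(i,None,fx=4,fy=4,interpolation=cv2.INTER_CUBIC),alpha=1.6,beta=10);cv2.imwrite("pics/c1.png",i)
E
```

```text
(no output)
```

View pics/c1.png

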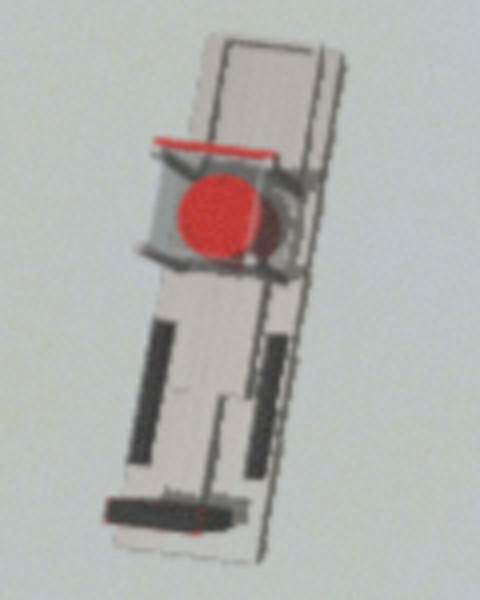

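The enlarged crop shows the base corners at (210,35), (343,52), (115,543) and (262,562). The paddle top spans about (105,512) to (202,520).

```bash
cat >> h.py <<'E'
def fit(f,C):
    # C: tray L,R ; paddle L,R corner px at z=.012 (left = seen along +x)
    P=np.array([ray(f,u,v,.012)[:2] for u,v in C]);M=np.array([[.135,.0375],[.135,-.0375],[-.14,.0375],[-.14,-.0375]])
    pc=P.mean(0);mc=M.mean(0);z=((P-pc)@[1,1j])@np.conj((M-mc)@[1,1j]);th=np.angle(z)
    R=np.array([[np.cos(th),-np.sin(th)],[np.sin(th),np.cos(th)]]);o=pc-R@mc
    print(P.round(4),"res mm",((M@R.T+o-P)*1e3).round(1));return o,th,R
E
python3 - <<'E'
from h import *
f="pics/top1.png";k=lambda u,v:((u+.5)/4-.5+120,(v+.5)/4-.5+170)
o,th,R=fit(f,[k(210,35),k(343,52),k(115,543),k(262,562)]);print("o",o,"yaw",np.degrees(th),"paddle",o+R@[-.119,0])
print("paddle top",ray(f,*k(105,512),.086),ray(f,*k(202,520),.086))
from scipy.spatial.transform import Rotation as Ro
print(Ro.from_rotvec(read_state()["orientation"]).as_matrix().round(3))
E
```

```text
[[0.7268 0.2282]
 [0.7119 0.1562]
 [0.4597 0.2822]
 [0.4447 0.2074]] res mm [[ 1.2  0.5]
 [ 1.5 -1.1]
 [-1.6 -0.3]
 [-1.1  0.9]]
o [0.58824047 0.2180391 ] yaw -11.159437506456742 paddle [0.47149047 0.24107034]
paddle top [0.47433312 0.26409824 0.086     ] [0.4673099  0.21869305 0.086     ]
[[ 0.922  0.388 -0.001]
 [ 0.388 -0.922  0.002]
 [ 0.    -0.002 -1.   ]]
```

Call:
{"name": "play_rows", "arguments": {
  "targets": [2.2,-2.7,0,-7,4.4,-5.4,0,-14,6.6,-8,0,-21,8.8,-10.7,0,-28,11,-13.3,0,-35,13.2,-16,0,-42,15.4,-18.7,0,-49,17.6,-21.3,0,-56],
  "grip": 9.3
}}

```text
t: 0.77
tool_pos: [0.3124, -0.2865, 0.2182]
orientation: [-2.421, -2.002, -0.0]
force: [0.4, -0.1, -0.1]
opening: 0.0933
gripper_force: 0.0
```

```bash
cat >> h.py <<'E'
from scipy.spatial.transform import Rotation as Ro
def go(p,yaw):
    s=read_state();R=Ro.from_rotvec(s["orientation"]).as_matrix();y=np.degrees(np.arctan2(R[1,1],R[0,1]))
    print("t",s["t"],"pos",s["tool_pos"].round(4),"yaw",y,"shift cm",(R.T@(np.array(p)-s["tool_pos"])*100).round(2),"roll",y-yaw,"F",s["force"].round(2))
E
python3 -c "
from h import *
go([.471,.241,.2],-11)"
```

```text
t 0.7667 pos [ 0.3124 -0.2865  0.2182] yaw -10.824800325849797 shift cm [54.79  5.68  1.84] roll 0.17519967415020332 F [ 0.41 -0.14 -0.06]
```

Call:
{"name": "play_rows", "arguments": {
  "targets": [3.5,0.4,0,0,7,0.7,0,0,10.5,1.1,0,0,14,1.4,0,0,17.5,1.8,0,0,21,2.1,0,0,24.5,2.5,0,0,28,2.8,0,0]
}}

```text
t: 1.43
tool_pos: [0.3941, -0.0172, 0.2185]
orientation: [2.427, 1.995, 0.0]
force: [0.4, 0.6, 0.2]
opening: 0.0931
gripper_force: 0.0
```

Call:
{"name": "play_rows", "arguments": {
  "targets": [3.5,0.4,0,0,7,0.7,0,0,10.5,1.1,0,0,14,1.4,0,0,17.5,1.8,0,0,21,2.1,0,0,24.5,2.5,0,0,26.5,2.8,0.5,0]
}}

```text
t: 2.1
tool_pos: [0.4733, 0.239, 0.214]
orientation: [-2.425, -1.997, -0.002]
force: [0.9, 1.1, 0.7]
opening: 0.0929
gripper_force: 0.0
```

Call:
{"name": "play_rows", "arguments": {
  "targets": [0,0,1,0,0,0,3,0,0,0,5,0,0,0,6.5,0,0,0,7.5,0,0,0,7.5,0]
}}

```text
t: 2.6
tool_pos: [0.4708, 0.2344, 0.1354]
orientation: [-2.426, -1.994, 0.008]
force: [-0.5, 0.2, 0.1]
opening: 0.0931
gripper_force: 0.0
```

```bash
python3 - <<'E'
from h import *
go([.471,.241,.045],-11)
ims=[]
for n in("top","scene"):
    d=shot(n,f"pics/{n}2.png")
    for dz in(0,): print(n,proj(f"pics/{n}2.png",read_state()["tool_pos"]))
a=cv2.imread("pics/top2.png")[190:330,100:240];b=cv2.imread("pics/scene2.png")[90:230,300:440]
cv2.imwrite("pics/c2.png",cv2.convertScaleAbs(cv2.resize(np.hstack([a,b]),(800,400),interpolation=cv2.INTER_CUBIC),alpha=1.5,beta=10))
E
```

```text
t 2.6 pos [0.4708 0.2344 0.1354] yaw -11.173736622693859 shift cm [ 0.68 -0.07  9.04] roll -0.17373662269385903 F [-0.47  0.2   0.09]
{'vfov': 53.98955538261311, 'cx': 279.73040517535554, 'cy': 209.7724747087823}
top (np.float64(153.47329173211705), np.float64(298.0327340587795))
{'vfov': 49.954020441255864, 'cx': 283.76513661317944, 'cy': 214.71787879445134}
scene (np.float64(350.6565107216018), np.float64(128.05326197030274))
```

View pics/c2.png

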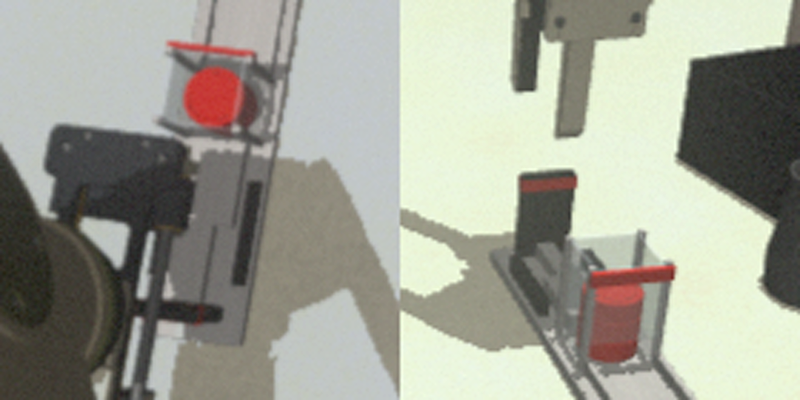

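The fingers straddle the paddle along x. In the scene crop its red-edged top centre is at (548,184). I'll cross-check that point.

```bash
python3 -c "
from h import *
f='pics/scene2.png'
print([ray(f,300+(u-400)/2.857,90+v/2.857,.086).round(4) for u,v in((520,180),(577,177))])"
```

```text
[array([0.4803, 0.2136, 0.086 ]), array([0.4921, 0.2579, 0.086 ])]
```

Call:
{"name": "play_rows", "arguments": {
  "targets": [0.6,0,1,0,0.6,0,3,0,0.6,0,5,0,0.6,0,7,0,0.6,0,8.5,0,0.6,0,9,0,0.6,0,9,0]
}}

```text
t: 3.28
tool_pos: [0.4733, 0.2414, 0.0475]
orientation: [-2.426, -1.995, 0.003]
force: [-1.5, -0.0, 0.3]
opening: 0.0931
gripper_force: 0.0
```

```bash
python3 - <<'E'
from h import *
go([.471,.241,.045],-11)
shot("scene","pics/scene3.png")
b=cv2.imread("pics/scene3.png")[90:250,300:440]
cv2.imwrite("pics/c3.png",cv2.convertScaleAbs(cv2.resize(b,None,fx=3.6,fy=3.6,interpolation=cv2.INTER_CUBIC),alpha=1.4,beta=10))
E
```

```text
t 3.2833 pos [0.4733 0.2414 0.0475] yaw -11.150465534102812 shift cm [-0.08 -0.22  0.25] roll -0.15046553410281227 F [-1.52 -0.01  0.34]
{'vfov': 49.954020441255864, 'cx': 283.76513661317944, 'cy': 214.71787879445134}
```

View pics/c3.png

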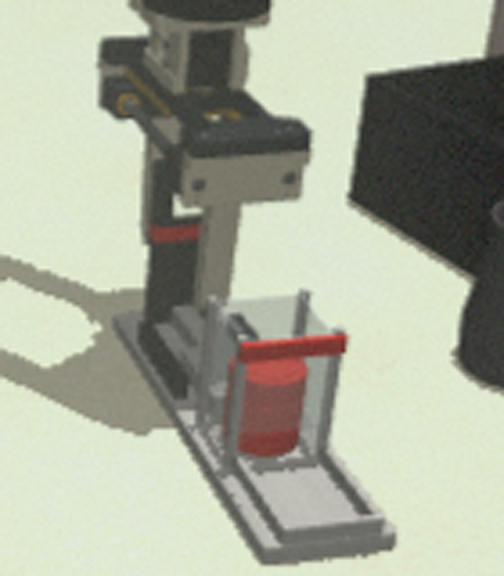

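The fingers straddle the paddle, with the front finger between paddle and magazine and the gripper body clear of the magazine. I'll close gently.

Call:
{"name": "play_rows", "arguments": {
  "targets": [0,0,0,0,0,0,0,0,0,0,0,0,0,0,0,0,0,0,0,0,0,0,0,0,0,0,0,0,0,0,0,0],
  "grip": 0.6,
  "grip_force": 5
}}

```text
t: 4.0
tool_pos: [0.474, 0.2415, 0.0487]
orientation: [-2.427, -1.995, -0.0]
force: [0.1, 0.2, -0.3]
opening: 0.0446
gripper_force: 0.0
```

Call:
{"name": "play_rows", "arguments": {
  "targets": [0,0,0,0,0,0,0,0,0,0,0,0,0,0,0,0,0,0,0,0,0,0,0,0]
}}

```text
t: 4.5
tool_pos: [0.4737, 0.2415, 0.0486]
orientation: [-2.427, -1.995, 0.001]
force: [-1.6, 0.7, 1.1]
opening: 0.012
gripper_force: 5.0
```

```bash
python3 - <<'E'
from h import *
go([.471,.241,.045],-11)
shot("top","pics/top4.png");shot("scene","pics/scene4.png")
a=cv2.imread("pics/top4.png")[190:330,100:240];b=cv2.imread("pics/scene4.png")[90:230,300:440]
cv2.imwrite("pics/c4.png",cv2.convertScaleAbs(cv2.resize(np.hstack([a,b]),(800,400),interpolation=cv2.INTER_CUBIC),alpha=1.5,beta=10))
E
```

```text
t 4.5 pos [0.4737 0.2415 0.0486] yaw -11.149901528403866 shift cm [-0.1  -0.26  0.36] roll -0.14990152840386628 F [-1.65  0.71  1.1 ]
{'vfov': 53.98955538261311, 'cx': 279.73040517535554, 'cy': 209.7724747087823}
{'vfov': 49.954020441255864, 'cx': 283.76513661317944, 'cy': 214.71787879445134}
```

View pics/c4.png

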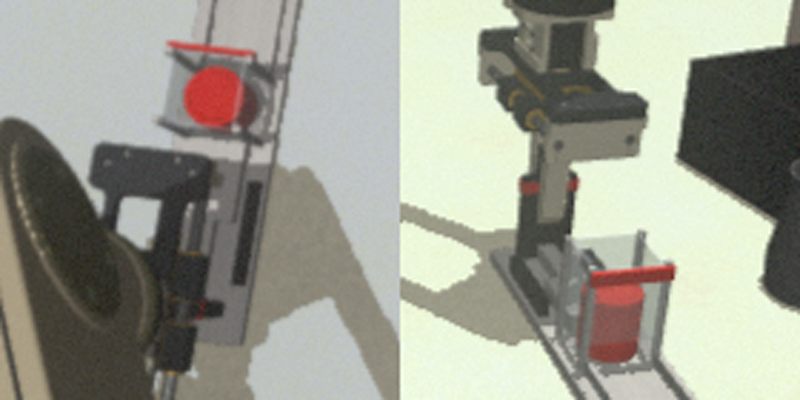

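The opening is 12.0 mm and the paddle is pinched flat and central. I'll firm the grip, then push slowly.

Call:
{"name": "play_rows", "arguments": {
  "targets": [0,0,0,0,0,0,0,0,0,0.2,0,0,0,0.4,0,0,0,0.7,0,0,0,1.0,0,0,0,1.3,0,0,0,1.6,0,0],
  "grip_force": 30
}}

```text
t: 5.27
tool_pos: [0.4898, 0.2383, 0.0486]
orientation: [-2.427, -1.995, 0.001]
force: [-4.2, 0.0, 2.5]
opening: 0.012
gripper_force: 30.0
```

Call:
{"name": "play_rows", "arguments": {
  "targets": [0,0.3,0,0,0,0.6,0,0,0,0.9,0,0,0,1.2,0,0,0,1.5,0,0,0,1.8,0,0,0,2.1,0,0,0,2.4,0,0]
}}

```text
t: 5.93
tool_pos: [0.5132, 0.2337, 0.0486]
orientation: [-2.426, -1.995, 0.001]
force: [-5.5, -1.0, 3.8]
opening: 0.0118
gripper_force: 30.0
```

Call:
{"name": "play_rows", "arguments": {
  "targets": [0,0.3,0,0,0,0.6,0,0,0,0.9,0,0,0,1.1,0,0,0,1.3,0,0,0,1.4,0,0,0,1.5,0,0,0,1.5,0,0]
}}

```text
t: 6.6
tool_pos: [0.5278, 0.2307, 0.0486]
orientation: [-2.426, -1.995, 0.001]
force: [-5.3, 0.2, 4.4]
opening: 0.012
gripper_force: 30.0
```

```bash
python3 -c "
from h import *
go([.471,.241,.045],-11)"
```

```text
t 6.6 pos [0.5278 0.2307 0.0486] yaw -11.15272092413355 shift cm [-0.09 -5.77  0.36] roll -0.15272092413355054 F [-5.3   0.16  4.43]
```

Moved 55 mm along, still no stop. I'll push on slowly until the stop shows in the force.

Call:
{"name": "play_rows", "arguments": {
  "targets": [0,0.1,0,0,0,0.2,0,0,0,0.3,0,0,0,0.4,0,0,0,0.4,0,0]
}}

```text
t: 7.02
tool_pos: [0.5294, 0.2304, 0.0486]
orientation: [-2.424, -1.994, 0.007]
force: [-19.1, 1.5, 14.2]
opening: 0.0119
gripper_force: 30.0
```

Call:
{"name": "play_rows", "arguments": {
  "targets": [0,0.1,0,0,0,0.2,0,0,0,0.2,0,0]
}}

```text
t: 7.27
tool_pos: [0.5296, 0.2304, 0.0485]
orientation: [-2.421, -1.993, 0.011]
force: [-28.2, 1.0, 20.4]
opening: 0.012
gripper_force: 30.0
```

```bash
python3 - <<'E'
from h import *
go([.471,.241,.045],-11)
shot("top","pics/top5.png");shot("scene","pics/scene5.png")
a=cv2.imread("pics/top5.png")[160:300,120:260];b=cv2.imread("pics/scene5.png")[110:250,300:440]
cv2.imwrite("pics/c5.png",cv2.convertScaleAbs(cv2.resize(np.hstack([a,b]),(800,400),interpolation=cv2.INTER_CUBIC),alpha=1.5,beta=10))
E
```

```text
t 7.2667 pos [0.5296 0.2304 0.0485] yaw -11.099415775182896 shift cm [-0.08 -5.95  0.4 ] roll -0.09941577518289613 F [-28.18   1.04  20.42]
{'vfov': 53.98955538261311, 'cx': 279.73040517535554, 'cy': 209.7724747087823}
{'vfov': 49.954020441255864, 'cx': 283.76513661317944, 'cy': 214.71787879445134}
```

View pics/c5.png

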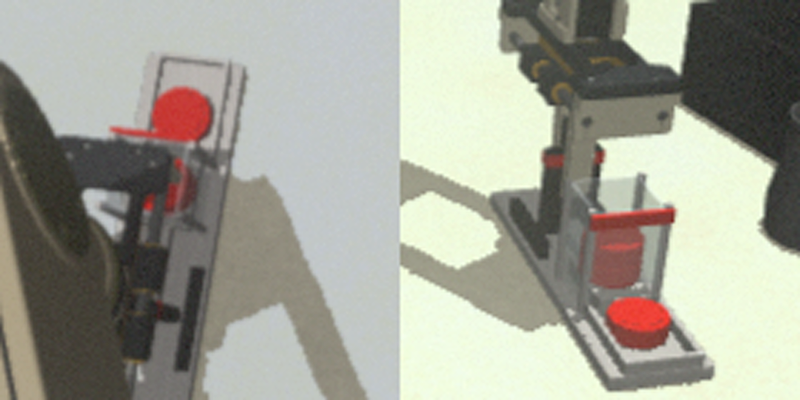

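The paddle is at its stop with a force of 28 N. The pod is clear on the tray at (182,115) and (640,320) in the crop. Now the slow return.

Call:
{"name": "play_rows", "arguments": {
  "targets": [0,-0.1,0,0,0,-0.2,0,0,0,-0.35,0,0,0,-0.5,0,0,0,-0.65,0,0,0,-0.8,0,0,0,-0.95,0,0,0,-1.1,0,0]
}}

```text
t: 8.03
tool_pos: [0.5228, 0.2317, 0.0486]
orientation: [-2.427, -1.995, 0.001]
force: [-5.8, 0.3, 3.5]
opening: 0.0119
gripper_force: 30.0
```

Call:
{"name": "play_rows", "arguments": {
  "targets": [0,-0.2,0,0,0,-0.4,0,0,0,-0.6,0,0,0,-0.8,0,0,0,-1.0,0,0,0,-1.2,0,0,0,-1.4,0,0,0,-1.6,0,0]
}}

```text
t: 8.7
tool_pos: [0.5072, 0.2349, 0.0486]
orientation: [2.427, 1.995, -0.0]
force: [-3.6, -0.3, 2.1]
opening: 0.0119
gripper_force: 30.0
```

Call:
{"name": "play_rows", "arguments": {
  "targets": [0,-0.2,0,0,0,-0.4,0,0,0,-0.6,0,0,0,-0.8,0,0,0,-1.0,0,0,0,-1.2,0,0,0,-1.4,0,0,0,-1.6,0,0]
}}

```text
t: 9.37
tool_pos: [0.4915, 0.238, 0.0486]
orientation: [2.427, 1.995, -0.0]
force: [-2.2, -0.8, -0.4]
opening: 0.0117
gripper_force: 30.0
```

Call:
{"name": "play_rows", "arguments": {
  "targets": [0,-0.2,0,0,0,-0.4,0,0,0,-0.6,0,0,0,-0.8,0,0,0,-1.0,0,0,0,-1.2,0,0,0,-1.4,0,0,0,-1.4,0,0]
}}

```text
t: 10.03
tool_pos: [0.4775, 0.2408, 0.0486]
orientation: [-2.426, -1.995, 0.0]
force: [-2.2, -0.3, -2.3]
opening: 0.0121
gripper_force: 30.0
```

```bash
python3 -c "
from h import *
go([.4705,.241,.045],-11)"
```

```text
t 10.0333 pos [0.4775 0.2408 0.0486] yaw -11.142509374645094 shift cm [-0.11 -0.69  0.36] roll -0.14250937464509406 F [-2.17 -0.34 -2.26]
```

Call:
{"name": "play_rows", "arguments": {
  "targets": [0,-0.15,0,0,0,-0.3,0,0,0,-0.45,0,0,0,-0.6,0,0,0,-0.7,0,0,0,-0.8,0,0,0,-0.9,0,0,0,-0.9,0,0]
}}

```text
t: 10.7
tool_pos: [0.4702, 0.2422, 0.0486]
orientation: [2.426, 1.994, 0.003]
force: [7.8, -0.9, -7.8]
opening: 0.0119
gripper_force: 30.0
```

Call:
{"name": "play_rows", "arguments": {
  "targets": [0,-0.1,0,0,0,-0.1,0,0]
}}

```text
t: 10.87
tool_pos: [0.4702, 0.2423, 0.0486]
orientation: [2.425, 1.993, 0.005]
force: [11.4, -0.9, -13.5]
opening: 0.0117
gripper_force: 30.0
```

The home stop is reached: the force is now +11 N at x = 0.470, 60 mm back from the inner stop. I'll ease the pressing force, then open and lift away.

Call:
{"name": "play_rows", "arguments": {
  "targets": [0,0.1,0,0,0,0.15,0,0,0,0.15,0,0],
  "grip_force": 8
}}

```text
t: 11.12
tool_pos: [0.4703, 0.2422, 0.0488]
orientation: [2.426, 1.994, 0.001]
force: [4.9, -2.1, -5.3]
opening: 0.0118
gripper_force: 8.0
```

Call:
{"name": "play_rows", "arguments": {
  "targets": [0,0,0,0,0,0,0,0,0,0,0,0,0,0,0,0,0,0,0,0,0,0,0,0,0,0,0,0,0,0,0,0],
  "grip": 6
}}

```text
t: 11.78
tool_pos: [0.4695, 0.2424, 0.0487]
orientation: [-2.427, -1.995, 0.0]
force: [-0.3, 0.6, 0.1]
opening: 0.0585
gripper_force: 0.0
```

Call:
{"name": "play_rows", "arguments": {
  "targets": [0,0,-1,0,0,0,-3,0,0,0,-5,0,0,0,-7,0,0,0,-9,0,0,0,-11,0,0,0,-12,0,0,0,-12,0]
}}

```text
t: 12.45
tool_pos: [0.4714, 0.2431, 0.1723]
orientation: [2.425, 1.994, 0.008]
force: [-0.2, 0.3, 1.1]
opening: 0.0601
gripper_force: 0.0
```

Call:
{"name": "play_rows", "arguments": {
  "targets": [-3,-1,0,0,-6,-2,0,0,-9,-2,0,0,-12,-2,0,0,-15,-2,0,0,-18,-2,0,0,-20,-2,0,0,-20,-2,0,0]
}}

```text
t: 13.12
tool_pos: [0.4101, 0.0471, 0.1674]
orientation: [-2.429, -1.992, 0.004]
force: [-0.2, -0.1, 0.4]
opening: 0.0599
gripper_force: 0.0
```

```bash
python3 - <<'E'
from h import *
shot("top","pics/top6.png");shot("scene","pics/scene6.png")
a=cv2.imread("pics/top6.png")[170:320,120:260];b=cv2.imread("pics/scene6.png")[110:260,300:440]
cv2.imwrite("pics/c6.png",cv2.convertScaleAbs(cv2.resize(np.hstack([a,b]),(800,428),interpolation=cv2.INTER_CUBIC),alpha=1.5,beta=10))
a=cv2.imread("pics/top1.png");b=cv2.imread("pics/top6.png")
for n in("top","scene"):
    print(n,cv2.imread(f"pics/{n}6.png").shape)
E
```

```text
{'vfov': 53.98955538261311, 'cx': 279.73040517535554, 'cy': 209.7724747087823}
{'vfov': 49.954020441255864, 'cx': 283.76513661317944, 'cy': 214.71787879445134}
top (420, 560, 3)
scene (420, 560, 3)
```

View pics/c6.png

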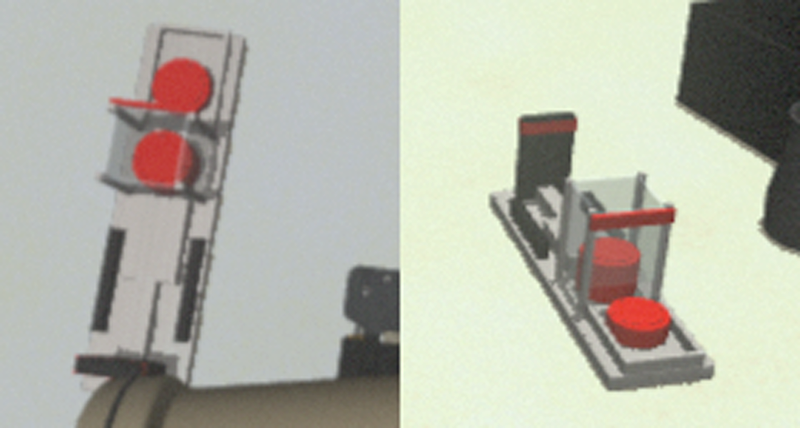

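The final view shows the paddle home at (545,125), the pod on the tray at (640,320) and the arm clear of everything. I'll hand it in.

```bash
python3 -c "
from plant import workorder
print(workorder.close_job())"
```

```text
the job is handed in; nothing more can be done
None
```

The job is handed in: the red paddle went in to its stop and its bottom pod came out onto the tray, then I brought the paddle slowly back to its home stop in the grip and let go, without touching the brown dispenser (about 13 s on the robot's clock).

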